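# Seat and hold the bayonet test cap on the pressure port

## Task

Pick up the white bayonet test cap (the one with a flat bar on top and two small ears at its foot), slide it down over the brass spigot of the pressure port with its ears in the gaps between the two claws, push it down against the spring, and twist it a quarter turn clockwise (seen from above) to the stop, so that the ears are under the claws. Finish while still gripping the cap and holding it turned against the stop: do not let go, as the return spring would turn it back. Leave everything else on the bench where it is.

Things in the scene. Friction and masses are not known exactly. Their poses are not given: they have to be found in the camera images.
- cap: Loose white upright bayonet cap, 79 mm tall, about 90 g. Round sleeve 36 mm diameter, 45 mm high, open below (bore 21 mm, 42 mm deep). On top a flat grip bar 40 mm long (x), 14 mm thick (y), from 45 to 79 mm height. At the foot two ears at +x and -x, 10 mm wide, 6 mm high, reaching 28 mm from the axis. Origin: on the axis at the underside, z up. Half-turn symmetric about z.
- port: Fixed pressure port: aluminium base 110 x 110 x 12 mm with a brass spigot standing in a round steel spring platform (62 mm diameter, top at 30 mm height when free) between two claws. Origin: centre of the underside, on the bench; z up the spigot. The cap goes on with its ears (cap x) along port x, either way round. Turned to the stop it is 1.47 rad (84 deg) clockwise of that.
- spigot_tip (a point): Centre of the tip of the brass spigot, 56 mm above the bench. The spigot is 18 mm in diameter, its top 6 mm coned to 11 mm.
- claw (a point): Underside of the lip of the claw at port +y, 31 mm above the bench; the other claw is at port -y. Dark steel, 24 mm wide (port x): post 33 to 41 mm from the spigot axis, lip reaching in to 21 mm from it, lip from 31 to 38 mm height. The 6 mm high ears pass under it only with the platform pushed down more than 5 mm (8 mm is comfortable).
- plunger (a joint): Downward travel of the spring platform, m: 0 free (up), 0.010 at the bottom stop. Spring 800 N/m, 4 N at the top, 12 N at the bottom. With the ears caught up against the claws it reads about 0.005.
- turner (a joint): Clockwise turn of the platform with its two dogs, rad: 0 free, 1.35 at the stop. The dogs (5 mm high) meet the ears 0.12 rad clockwise of port x: ears coming down further clockwise land on them; up to 0.4 rad anticlockwise is free. A spring turns it back: 0.06 N m at 0, 0.33 N m at the stop.
- dustcap: Bystander: loose white dust cap standing upright, same sleeve as the bayonet cap (36 mm diameter) but without ears and with a round 20 mm knob on top, 67 mm tall. Origin underside centre.
- coupling: Bystander: loose solid brass coupling standing upright, waisted, 34 mm diameter, 46 mm tall. Origin underside centre.
- sensorarm: Bystander: loose white polymer sensor arm lying on the bench, about 176 mm long (x), 22 mm wide, 12 mm high. Origin on its underside near the middle.
- dome: Bystander: loose clear acrylic test dome, flange 104 mm diameter, 86 mm tall with its small aluminium stud. Origin underside centre.
- radiosonde: Bystander: loose white radiosonde, 60 x 75 mm and 100 mm tall with a small black stub on top (108 mm). Origin underside centre.
Things that resemble listed ones, but are neither listed nor needed, are in the scene too. What is shaped like the cap but brown or red is not meant.

How it is judged:
By the outcome, as a careful person would: the job done as asked, in the order asked, and still so for the second after the job is handed in, while the arm keeps its last pose, push and grip.
It also fails if it takes over 45 s, if anything falls off the work surface, if the arm or the gripper's body presses on something with over 40 N, if the wrist force passes 120 N, or if a joint passes its speed limit or range.

## Robot

A 6-joint arm with a two-finger parallel gripper is mounted at the origin on the work surface. World frame = base frame: x ahead of the robot, y to its left, z up, the work surface at z = 0. Lengths are in m, angles in rad, forces in N, time in s.
With the tool pointing down it reaches from about 0.2 to 0.875 m from the base axis. Payload 3.4 kg.
Tool frame: the origin (TCP) lies between the finger pads; the fingertips stand 25 mm ahead of it and the grasp point (between the pads) lies 6 mm ahead of it (r.nose_length is the z of the fingertips in the tool frame, in m); z points along the fingers, x is the direction in which the jaws open and shut, and the axes are right-handed (so a half turn about z gives the same grasp; the last joint's range is limited). The gripper opens to 94 mm and grips with 3 to 60 N. Pads are 16 mm wide; open, the fingers measure 119 mm over their backs; the gripper's body (75 mm by 177 mm) begins 78 mm behind the grasp point.
Start: joints at [-0.121, 0.276, 1.505, -0, 1.361, -0.121], TCP at [0.575, -0, 0.23] pointing down, gripper open.
Joint ranges: [-2.89, 2.89], [-0.75, 2.08], [0.22, 2.7], [-1.18, 4.32], [0.11, 2.71], [-2.7, 2.7]. Speed limits (rad/s): [2.57, 2.57, 3.14, 3.14, 3.14, 3.14].

## Interface

Orientations are given as a unit quaternion [w, x, y, z].
In Python, from plant import r, gripper_to, inverse_kinematics, vision, models, telemetry gives the robot as it stands. Calls block until the motion is done:
- r.move_to(position, orientation): joint-space move of the TCP to a pose.
- r.move_l(position, rot=None, vel=0.15, guard=None): straight line of the TCP; rot=None keeps the orientation; vel is the mean speed in m/s. With guard (N) it stops when the force on the tool has changed by that much, and returns True; else False.
- r.movej(angles): joint-space move.
- gripper_to(opening, f_grip=None): finger opening in m; f_grip is the grip in N (None keeps the last); returns when the fingers have stopped.
- r.hold(seconds).
- inverse_kinematics(position, orientation): joint angles nearest the present ones, or None.
- vision.snapshot(name): name is "scene" or "side" or "wrist"; returns the picture (420x560x3 uint8, red, green, blue); there is no depth.
- vision.get_calibration(name): a dict with "fx", "fy", "cx", "cy" (pixels), "D" ([k1, k2, p1, p2, k3] as OpenCV has them; the pictures are not rectified), "position" and "orientation" of the camera in the world. Camera axes: x right, y down, z forward; pixel columns grow to the right and rows downward; lengths in m; the calibration is good to about 2 mm. A picture is of the moment at which its call begins: read the wrist's pose just before it. get_calibration takes no time and is no camera call; for the wrist camera it gives the pose at the moment of the call.
A pose or a line that the arm cannot do raises r.PlanningError and nothing moves.
- r.sign_off(): hands the job in, once; it reports no verdict.
Trained networks look in the newest picture that a camera, given by its name, has taken for a name from the list of things; names that differ only in an ending like _2 or _b are one class to them, and where a whole thing is asked for, a point or a joint stands for the part that bears it (a point fixed in the world has none). Each returns a list of dicts, best first, with "score" (0 to 1); they miss things now and then, are a little off and sometimes report something else, mostly with a low value. They report only what shows in the picture. A call takes as long as a camera call. They do not tell look-alikes from the thing itself.
- models.boxes_of(thing, camera): "at" ([x, y, z] in m, in world coordinates, good to about 4 mm: the middle of the surface that is visible of it).
- models.regions_of(thing, camera): "pixels" (420x560 bool, what is visible of it).
- models.mark_of(thing, camera): "at" ([x, y, z] in m, in world coordinates, good to about 4 mm: a listed point, or the origin of a listed thing).
Readings, each from a call of its own:
- telemetry.current_t(): time.
- telemetry.current_joints(): joint angles.
- telemetry.current_dq(): joint speeds.
- telemetry.current_joint_efforts(): joint torques, N m.
- telemetry.current_ee_pos(): TCP position.
- telemetry.current_tool_rot(): TCP orientation.
- telemetry.current_wrist_force(): force on the tool from outside, world axes, zero at the start.
- telemetry.current_torque(): the same for the moment, N m.
- telemetry.current_opening(): finger opening in m.
Only numpy, scipy, OpenCV 4.12 (cv2) and the standard library are available. Lean on these libraries where they do the work, as an engineer would, in place of code of your own. Each camera call takes 0.05 s, during which the arm holds its last target.

## Working session

There is one attempt and no reset: what is moved stays moved. The work goes in short steps, each a Python script; the robot and the scene stay as the last script left them, time stands still between calls to the robot, and variables do not carry over. Pictures are saved under pics/ and viewed, and the job is handed in when it is done.

```bash
ls; mkdir -p pics
python3 - <<'E'
from plant import r, vision, models, telemetry
import cv2
for n in ("scene","side","wrist"):
    im=vision.snapshot(n); cv2.imwrite(f"pics/a_{n}.png",im[:,:,::-1])
    for t in ("cap","port","spigot_tip","claw"):
        print(n,t,[( [round(x,4) for x in d["at"]],round(d["score"],2)) for d in models.mark_of(t,n)])
    c=vision.get_calibration(n);print(c)
print(telemetry.current_t(),r.nose_length)
E
```

```text
pics
scene cap [([0.5694, 0.3086, 0.0012], 0.86), ([0.6537, 0.3533, -0.003], 0.78), ([0.575, 0.2101, -0.0008], 0.77), ([0.6553, -0.3374, -0.0011], 0.44)]
scene port [([0.5386, -0.0376, 0.0029], 0.85), ([0.536, -0.0429, 0.0586], 0.43)]
scene spigot_tip [([0.5365, -0.0419, 0.0575], 0.92), ([0.7425, -0.0193, -0.0001], 0.47)]
scene claw [([0.5381, -0.0126, 0.0304], 0.74)]
{'fx': 424.6041312402146, 'fy': 424.6041312402146, 'cx': 279.7848419895638, 'cy': 205.55089143446864, 'D': array([0.03670091, 0.        , 0.        , 0.        , 0.        ]), 'position': array([ 1.05150368, -0.43435613,  0.74571813]), 'orientation': array([-0.34120905,  0.8510457 ,  0.37121083, -0.14662916])}
side cap [([0.6572, 0.3562, 0.0002], 0.9), ([0.5746, 0.2111, 0.0012], 0.87), ([0.5706, 0.3109, -0.0035], 0.57)]
side port [([0.5366, -0.0383, -0.0008], 0.96)]
side spigot_tip [([0.5383, -0.0414, 0.0545], 0.79), ([0.7407, -0.021, -0.0019], 0.18)]
side claw [([0.5358, -0.0117, 0.0315], 0.66)]
{'fx': 479.22553925335615, 'fy': 479.22553925335615, 'cx': 283.8949582089157, 'cy': 210.54237152854168, 'D': array([-0.02630656,  0.        ,  0.        ,  0.        ,  0.        ]), 'position': array([0.00468321, 0.7314299 , 0.76864856]), 'orientation': array([ 0.14438672, -0.28119692,  0.85217704, -0.41698329])}
wrist cap [([0.7037, 0.1821, 0.0007], 0.18)]
wrist port [([0.5393, -0.0427, 0.0022], 0.69)]
wrist spigot_tip [([0.5347, -0.0422, 0.0547], 0.77)]
wrist claw [([0.535, -0.0132, 0.0288], 0.69)]
{'fx': 338.00450543350195, 'fy': 338.00450543350195, 'cx': 280.4504879017702, 'cy': 205.3515826069723, 'D': array([-0.04379854,  0.        ,  0.        ,  0.        ,  0.        ]), 'position': array([0.57392246, 0.08014415, 0.38413617]), 'orientation': array([ 1.37409192e-01,  9.90514302e-01, -1.72752606e-04,  3.19006695e-04])}
0.75 0.025
```

View pics/a_scene.png

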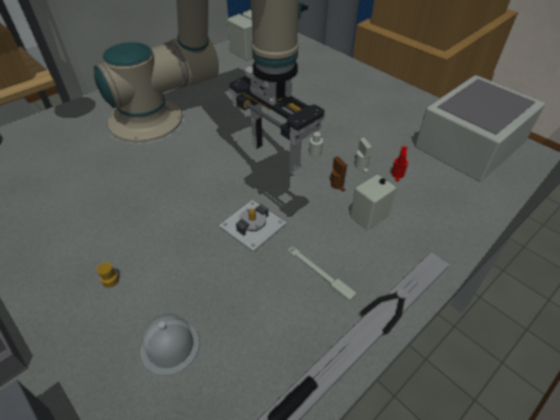

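View pics/a_side.png

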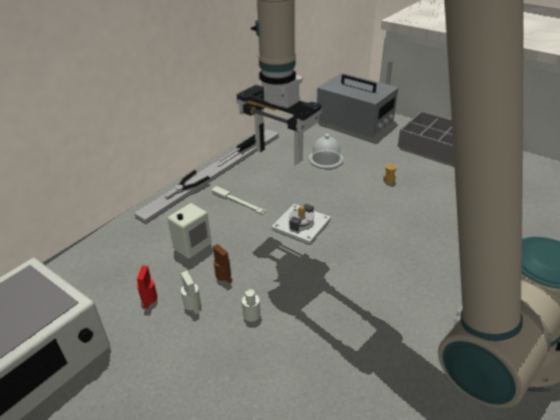

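View pics/a_wrist.png

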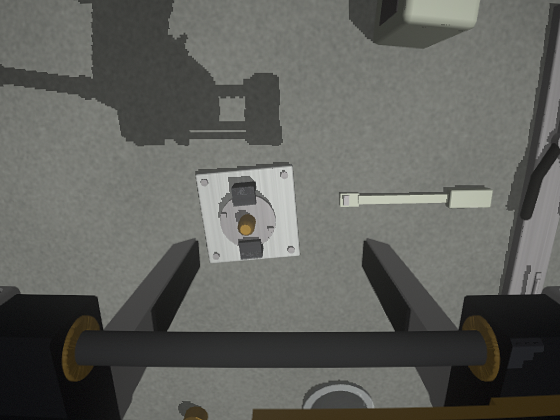

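```bash
cat > h.py <<'E'
from plant import r, gripper_to, inverse_kinematics, vision, models, telemetry
import cv2, numpy as np
from scipy.spatial.transform import Rotation as R
def Rm(q): q=np.array(q); return R.from_quat(q[[1,2,3,0]])
def proj(c,P):
    Rc=Rm(c["orientation"]).as_matrix(); P=np.atleast_2d(P)
    K=np.array([[c["fx"],0,c["cx"]],[0,c["fy"],c["cy"]],[0,0,1]])
    return cv2.projectPoints(P,cv2.Rodrigues(Rc.T)[0],-Rc.T@c["position"],K,c["D"])[0][:,0]
def unproj(c,uv,z):
    K=np.array([[c["fx"],0,c["cx"]],[0,c["fy"],c["cy"]],[0,0,1]])
    n=cv2.undistortPoints(np.array(uv,float).reshape(-1,1,2),K,c["D"])[:,0]
    d=np.c_[n,np.ones(len(n))]@Rm(c["orientation"]).as_matrix().T
    return c["position"]+d*((z-c["position"][2])/d[:,2])[:,None]
def down(yaw): # tool z down, tool x at world angle yaw (start: tool x = +x)
    q=(R.from_euler('z',yaw)*R.from_euler('x',np.pi)).as_quat(); return q[[3,0,1,2]]
E
python3 - <<'E'
from h import *
print(Rm(telemetry.current_tool_rot()).as_matrix().round(3))
for n in ("scene","side"):
    c=vision.get_calibration(n)
    print(n,proj(c,[[.57,.31,.04],[.655,.355,.04],[.575,.21,.04],[.6,.3,0]]).round())
    im=cv2.imread(f"pics/a_{n}.png")
    x,y=(340,145) if n=="scene" else (190,275)
    u=im[max(0,y-50):y+60,x-60:x+90]
    cv2.imwrite(f"pics/b_{n}.png",cv2.resize(u,None,fx=5,fy=5,interpolation=cv2.INTER_CUBIC))
E
```

```text
[[ 1. -0.  0.]
 [-0. -1. -0.]
 [ 0.  0. -1.]]
scene [[362. 153.]
 [400. 161.]
 [338. 172.]
 [366. 172.]]
side [[191. 291.]
 [146. 286.]
 [222. 263.]
 [187. 295.]]
```

View pics/b_side.png

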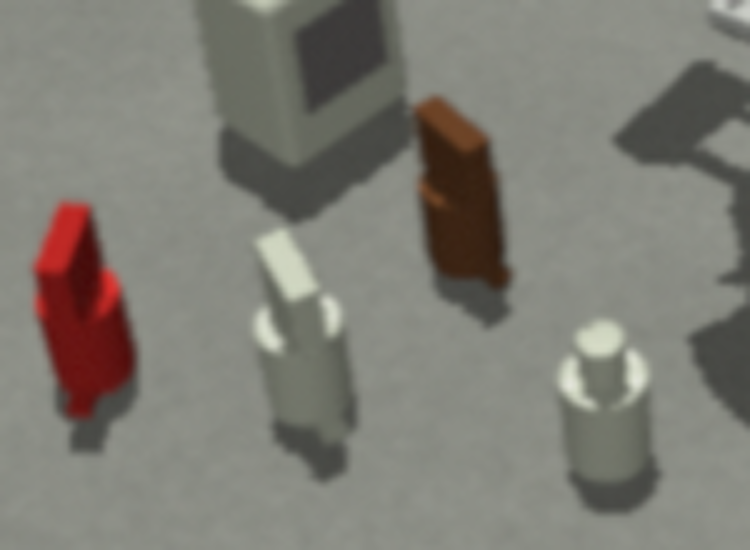

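View pics/b_scene.png

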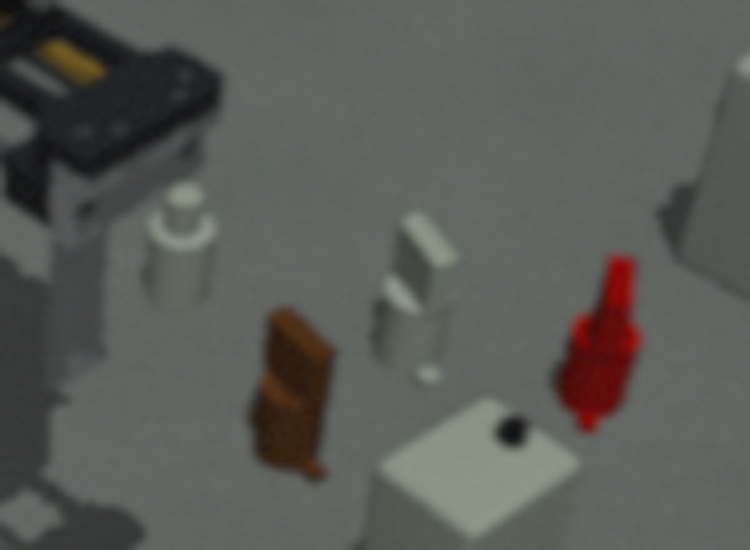

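Run:
```python
from h import *
r.move_to([0.571,0.310,0.17],down(0))
c=vision.get_calibration("wrist"); im=vision.snapshot("wrist"); cv2.imwrite("pics/c_cap.png",im[:,:,::-1])
import pickle; 
print([(d["at"],d["score"]) for d in models.mark_of("cap","wrist")])
g=models.regions_of("cap","wrist"); print([(x["score"],x["pixels"].sum()) for x in g])
pickle.dump((c,g,telemetry.current_ee_pos()),open("cap.pkl","wb"))
print(telemetry.current_t(),telemetry.current_joints(),telemetry.current_ee_pos())
```

```text
[([0.6571, 0.3556, -0.0016], 0.82), ([0.5721, 0.3111, -0.0011], 0.73), ([0.5766, 0.21, 0.0009], 0.58)]
[(0.73, np.int64(2189)), (0.64, np.int64(2586)), (0.61, np.int64(2437))]
2.1 [ 3.88025130e-01  4.22287517e-01  1.43077337e+00 -4.54169849e-04
  1.28776108e+00  3.90191085e-01] [0.57175446 0.30850519 0.17054905]
```

View pics/c_cap.png

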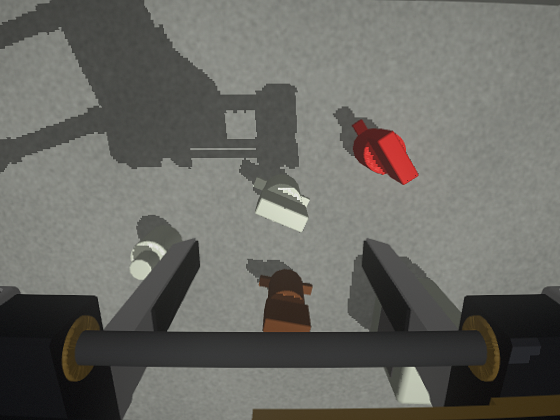

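Run:
```python
from h import *
im=cv2.imread("pics/c_cap.png"); u=im[155:245,225:335]
cv2.imwrite("pics/d.png",cv2.resize(u,None,fx=7,fy=6.6667,interpolation=cv2.INTER_NEAREST))
```

```text
(no output)
```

View pics/d.png

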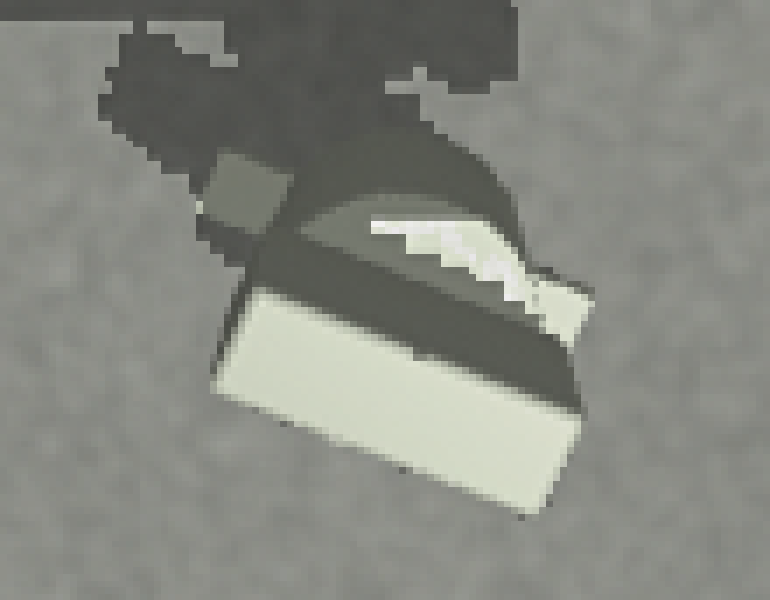

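The crop confirms a white cap with a flat bar at about (285,212) and two ears, at about (260,183) and (306,200). The dust cap at (145,260) has a round knob, and the brown one at (287,300) and the red one at (385,155) are decoys. Next I fit the bar's top face.

```bash
cat >> h.py <<'E'
def rect(mask,c,z):
    cs,_=cv2.findContours(mask.astype(np.uint8),cv2.RETR_EXTERNAL,cv2.CHAIN_APPROX_NONE)
    k=max(cs,key=cv2.contourArea)[:,0]
    P=unproj(c,k,z)[:,:2]
    (m,s,a)=cv2.minAreaRect((P*1e4).astype(np.float32))
    b=cv2.boxPoints((m,s,a))/1e4; 
    n,l,i=0,0,0
    e=[b[1]-b[0],b[2]-b[1]]; L=[np.linalg.norm(v) for v in e]; v=e[int(np.argmax(L))]
    yaw=np.arctan2(v[1],v[0]); yaw=(yaw+np.pi/2)%np.pi-np.pi/2
    return np.array(m)/1e4,L,yaw
E
python3 - <<'E'
from h import *
import pickle
c,g,p=pickle.load(open("cap.pkl","rb"))
im=cv2.imread("pics/c_cap.png").astype(int)
m=np.zeros(im.shape[:2],bool)
m[196:236,252:312]=(im.min(2)[196:236,252:312]>165)
m=cv2.morphologyEx(m.astype(np.uint8),cv2.MORPH_OPEN,np.ones((3,3)))
print(m.sum()); print(rect(m,c,0.079),c["position"],p)
# check projected ears
ce,L,y=rect(m,c,.079)
print(proj(c,[[*(ce+0.024*s*np.array([np.cos(y),np.sin(y)])),.006] for s in(-1,1)]))
E
```

```text
863
(array([0.57151572, 0.31182859]), [np.float32(0.038375653), np.float32(0.0127887055)], np.float32(-0.41026878)) [0.57038462 0.38917679 0.32390275] [0.57175446 0.30850519 0.17054905]
[[258.34777566 182.93583844]
 [303.84986559 202.11500003]]
```

Run:
```python
from h import *
r.move_to([0.5375,-0.0415,0.147],down(0)); r.hold(0.3)
p=telemetry.current_ee_pos(); T=Rm(telemetry.current_tool_rot())
c=vision.get_calibration("wrist"); im=vision.snapshot("wrist"); cv2.imwrite("pics/e_port.png",im[:,:,::-1])
import pickle; pickle.dump((c,p,T.as_quat()),open("port.pkl","wb"))
for t in("spigot_tip","port","claw"): print(t,[(d["at"],d["score"]) for d in models.mark_of(t,"wrist")])
print(p,T.as_matrix().round(4),c["position"],c["orientation"],telemetry.current_t(),telemetry.current_joints())
for s in(-1,1):
    print(proj(c,[p+T.apply([s*.047,y,.025]) for y in(-.008,.008)]))
u=im[120:330,170:390][:,:,::-1]
cv2.imwrite("pics/e2.png",cv2.resize(u,None,fx=2.8,fy=2.8,interpolation=cv2.INTER_NEAREST))
```

```text
spigot_tip [([0.5335, -0.0417, 0.053], 0.97)]
port [([0.5364, -0.045, 0.0018], 0.88)]
claw []
[ 0.53774879 -0.04074837  0.1469764 ] [[ 1.0e+00  1.3e-03  1.0e-04]
 [ 1.3e-03 -1.0e+00  1.0e-04]
 [ 1.0e-04 -1.0e-04 -1.0e+00]] [0.53653818 0.03938304 0.30058959] [1.37366222e-01 9.90520146e-01 4.80785648e-04 3.60562308e-04] 3.9333 [-2.05659868e-01  2.83579182e-01  1.71333065e+00 -4.44151867e-05
  1.14474669e+00 -2.06128186e-01]
[[199.53640648 241.99271067]
 [201.41161023 267.61521414]]
[[364.9242124  241.91375706]
 [362.98169753 267.52739495]]
```

View pics/e2.png

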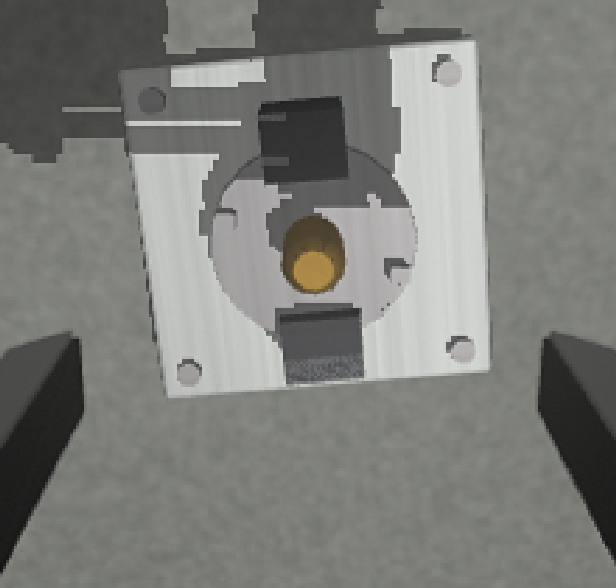

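Run:
```python
from h import *
import pickle
c,p,T=pickle.load(open("port.pkl","rb"))
s=lambda a:np.array(a)/2.8+[170,120]-.3
B=unproj(c,s([(121,72),(475,40),(490,369),(167,397)]),.012)
print(B.round(4),B.mean(0)); 
for i in range(4):
    v=B[(i+1)%4]-B[i]; print(np.linalg.norm(v),np.degrees(np.arctan2(v[1],v[0])))
im=cv2.imread("pics/e_port.png").astype(int)
m=(im[:,:,2]-im[:,:,0]>110)
n,l,st,ce=cv2.connectedComponentsWithStats(m.astype(np.uint8)); i=1+np.argmax(st[1:,4]); print(st[i],ce[i])
print("tip",unproj(c,ce[i],.056), unproj(c,s((313,271)),.056))
H=unproj(c,s([(151,100),(447,72),(462,349),(189,372)]),.014); print("bolts",H.mean(0))
for a,b in((0,1),(1,2),(2,3),(3,0)):
    v=H[b]-H[a];print(np.degrees(np.arctan2(v[1],v[0])))
```

```text
[[ 0.4795  0.0105  0.012 ]
 [ 0.5862  0.0201  0.012 ]
 [ 0.5963 -0.0865  0.012 ]
 [ 0.4892 -0.0967  0.012 ]] [ 0.53778934 -0.03815898  0.012     ]
0.10711896443269606 5.1484707619673635
0.10713023067506577 -84.59259109629593
0.10761182030237376 -174.5804248553419
0.1076383179952836 95.14448024927628Traceback (most recent call last):
  File "<stdin>", line 11, in <module>
    return _wrapfunc(a, 'argmax', axis=axis, out=out, **kwds)
    return bound(*args, **kwds)
ValueError: attempt to get argmax of an empty sequence
```

Run:
```python
from h import *
import pickle
c,p,T=pickle.load(open("port.pkl","rb"))
s=lambda a:np.array(a)/2.8+[170,120]-.3
im=cv2.imread("pics/e_port.png").astype(int)
print(im[217,282],im[205,282],im[217,262])
m=np.zeros(im.shape[:2],bool); w=im[190:230,265:300]; m[190:230,265:300]=(w[:,:,2]>150)&(w[:,:,2]-w[:,:,0]>60)
n,l,st,ce=cv2.connectedComponentsWithStats(m.astype(np.uint8)); i=1+np.argmax(st[1:,4]); print(st[i],ce[i])
print("tip",unproj(c,ce[i],.056), unproj(c,s((313,271)),.056))
print("px/11mm", 338*.011/(c["position"][2]-.056))
H=unproj(c,s([(151,100),(447,72),(462,349),(189,372)]),.014); print("bolts",H.mean(0),np.linalg.norm(H[0]-H[1]))
for q,z in ((H,0),):
  for a,b in((0,1),(1,2),(2,3),(3,0)):
    v=H[b]-H[a];print(np.degrees(np.arctan2(v[1],v[0])))
ca,g,pa=pickle.load(open("cap.pkl","rb"))
# same spot in first wrist image + other cams
for n in("scene","side"):
    cc=vision.get_calibration(n); print(n,proj(cc,[[.5378,-.0415,.056]]))
```

```text
[ 72 139 172] [51 74 87] [162 163 165]
[275 210  14  13 147] [281.45578231 216.15646259]
tip [[ 0.5375252  -0.03830776  0.056     ]] [[ 0.53754841 -0.03856988  0.056     ]]
px/11mm 15.200973942895908
bolts [ 0.53746841 -0.03808557  0.014     ] 0.08966765444367793
5.426483695057117
-84.57680639849724
-174.76550848488904
95.46023086055521
scene [[250.47636738 209.76762721]]
side [[302.27440446 206.93070615]]
```

Run:
```python
from h import *
y=-0.40+np.pi/2; q=down(y)
gripper_to(0.05,60)
r.move_to([0.5721,0.3104,0.14],q)
r.move_l([0.5721,0.3104,0.0715],vel=.1,guard=15)
r.hold(0.2); print(telemetry.current_ee_pos())
gripper_to(0.0,60); r.hold(.2)
print(telemetry.current_opening(),telemetry.current_wrist_force(),telemetry.current_ee_pos(),telemetry.current_t())
r.move_l([0.5721,0.3104,0.16],vel=.15); r.hold(.2)
p=telemetry.current_ee_pos();T=Rm(telemetry.current_tool_rot())
c=vision.get_calibration("wrist"); im=vision.snapshot("wrist"); cv2.imwrite("pics/f.png",im[:,:,::-1])
import pickle; pickle.dump((c,p,T.as_quat()),open("held.pkl","wb"))
print(telemetry.current_opening(),p,telemetry.current_wrist_force(),telemetry.current_t())
# expected bar top corners (cap top at grasp 14.. mm above grasp pt) in tool frame
P=[p+T.apply([a,b,-.0075]) for a in(-.007,.007) for b in(-.02,.02)]
print(proj(c,P))
u=im[150:350,180:400][:,:,::-1]
cv2.imwrite("pics/f2.png",cv2.resize(u,None,fx=3,fy=3,interpolation=cv2.INTER_NEAREST))
```

```text
[0.57256829 0.31064035 0.07231845]
0.013881789422124143 [-0.56629588  0.3989025  -0.31792041] [0.57208878 0.31042166 0.07146389] 7.9667
0.013606173031133055 [0.57141821 0.31008161 0.15859629] [-0.17397325  0.64652597 -0.69078774] 8.9583
[[264.6337305  245.18514794]
 [265.74294802 319.45455934]
 [294.73140932 245.17712802]
 [293.76208201 319.44716422]]
```

View pics/f2.png

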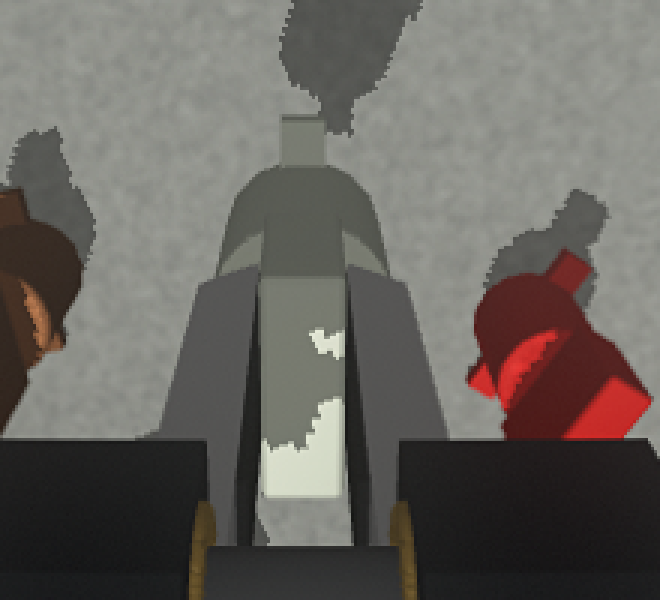

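Run:
```python
from h import *
o=[]
for n,(x,y) in (("scene",(250,210)),("side",(302,207))):
    im=cv2.imread(f"pics/a_{n}.png"); u=im[y-15:y+20,x-20:x+20]
    o.append(cv2.resize(u,None,fx=10,fy=10,interpolation=cv2.INTER_NEAREST))
cv2.imwrite("pics/g.png",np.hstack(o))
```

```text
(no output)
```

View pics/g.png

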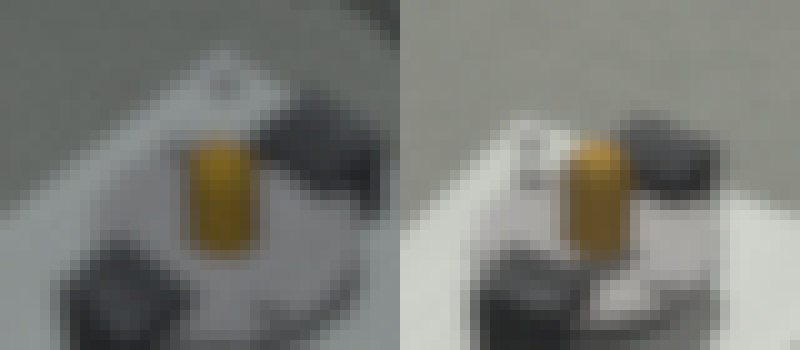

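Run:
```python
from h import *
print(unproj(vision.get_calibration("scene"),(251.7,210.3),.056),unproj(vision.get_calibration("side"),(301.2,206.8),.056))
```

```text
[[ 0.54087628 -0.04055267  0.056     ]] [[ 0.54024267 -0.04038358  0.056     ]]
```

Run:
```python
from h import *
X=[0.5388,-0.0402]; yaw=0.093+np.pi/2+0.06
r.move_l([0.5721,0.3104,0.22],vel=.2)
r.move_to([*X,0.20],down(yaw))
r.move_l([*X,0.134],vel=.15); r.hold(.3)
print(telemetry.current_ee_pos(),telemetry.current_opening(),telemetry.current_wrist_force(),telemetry.current_t(),telemetry.current_joints())
o=[]
for n,(x,y) in (("scene",(250,200)),("side",(302,195))):
    im=vision.snapshot(n)[:,:,::-1]; u=im[y-40:y+40,x-40:x+40]
    o.append(cv2.resize(u,None,fx=5,fy=5,interpolation=cv2.INTER_NEAREST))
cv2.imwrite("pics/h1.png",np.hstack(o))
cv2.imwrite("pics/h2.png",vision.snapshot("wrist")[:,:,::-1])
```

```text
[ 0.53935745 -0.04029729  0.13487974] 0.013674914830354065 [ 0.01472381  0.32172037 -1.2501274 ] 11.625 [-2.03221957e-01  2.96070492e-01  1.72851882e+00 -3.55321965e-05
  1.11518384e+00 -1.92703836e+00]
```

View pics/h1.png

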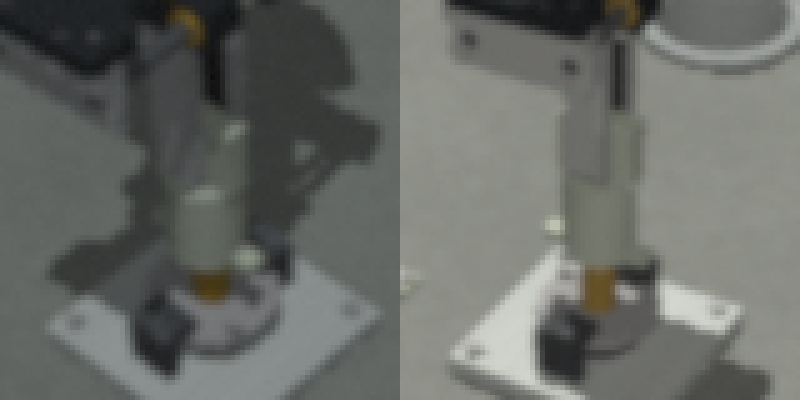

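View pics/h2.png

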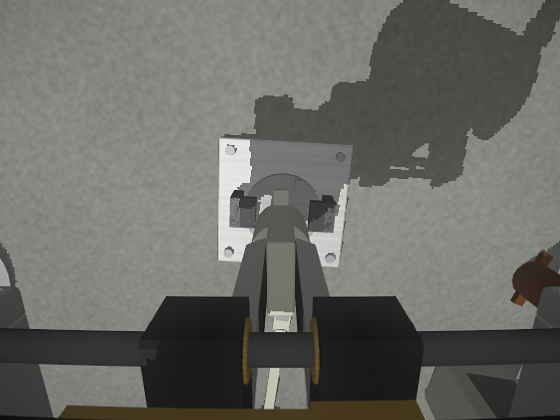

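Run:
```python
from h import *
c=vision.get_calibration("side"); a=proj(c,[[.539,-.04,.06],[.549,-.04,.06],[.539,-.03,.06]]); print(a-a[0])
X=[0.5388,-0.0402]
for z in (0.122,0.112,0.105):
    s=r.move_l([*X,z],vel=.06,guard=6)
    print(z,s,telemetry.current_ee_pos(),telemetry.current_wrist_force(),telemetry.current_torque(),telemetry.current_t())
    if s: break
```

```text
[[ 0.          0.        ]
 [-3.32161083 -1.43803387]
 [-2.36352008  2.00008602]]
0.122 False [ 0.53823633 -0.04010667  0.12121287] [ 0.23229846 -0.25787055 -0.98888436] [ 0.09972664 -0.01115079  0.01490612] 12.125
0.112 False [ 0.53851524 -0.04018747  0.11143134] [ 0.54724423 -0.32739724 -0.74216828] [ 0.08613162 -0.08059265  0.0479256 ] 12.4417
0.105 False [ 0.53865219 -0.04024627  0.10458095] [0.08152941 0.15766334 0.2173535 ] [ 0.08107977 -0.10877278  0.01365446] 12.7083
```

Run:
```python
from h import *
X=[0.5388,-0.0402]
for z in (0.100,0.096,0.0935,0.0925):
    s=r.move_l([*X,z],vel=.04,guard=25); r.hold(.1)
    print(z,s,telemetry.current_ee_pos().round(4),telemetry.current_wrist_force().round(2),telemetry.current_torque().round(3),telemetry.current_opening(),telemetry.current_t())
    if s: break
o=[]
for n,(x,y) in (("scene",(250,200)),("side",(302,195))):
    im=vision.snapshot(n)[:,:,::-1]; u=im[y-40:y+40,x-40:x+40]
    o.append(cv2.resize(u,None,fx=5,fy=5,interpolation=cv2.INTER_NEAREST))
cv2.imwrite("pics/i1.png",np.hstack(o))
```

```text
0.1 False [ 0.5394 -0.0402  0.1005] [-0.62 -0.52  2.43] [ 0.258 -0.13   0.001] 0.013588459388375404 13.0833
0.096 False [ 0.5394 -0.0403  0.0967] [0.04 1.42 5.8 ] [ 0.251 -0.054 -0.009] 0.013384044622622441 13.4333
0.0935 False [ 0.5394 -0.0402  0.0945] [-0.5   0.39  6.36] [0.298 0.091 0.027] 0.013722982141412382 13.7833
0.0925 False [ 0.5395 -0.0403  0.0936] [0.13 1.13 7.83] [0.297 0.1   0.03 ] 0.01389585959309464 14.1333
```

View pics/i1.png

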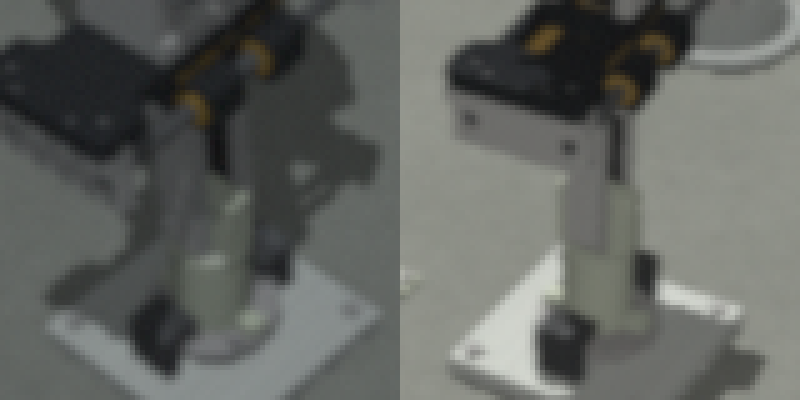

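Run:
```python
from h import *
X=[0.5388,-0.0402]
F=lambda: np.mean([(r.hold(.02),telemetry.current_wrist_force())[1] for _ in range(6)],0).round(2)
for z in (0.0913,0.0903):
    s=r.move_l([*X,z],vel=.04,guard=25); r.hold(.1)
    print(z,s,telemetry.current_ee_pos().round(4),F(),telemetry.current_torque().round(3),telemetry.current_opening(),telemetry.current_t())
    if s: break
```

```text
0.0913 False [ 0.5394 -0.0403  0.0925] [-0.55  0.61  8.59] [ 0.262  0.139 -0.026] 0.013272160397318617 14.6833
0.0903 False [ 0.5395 -0.0402  0.0916] [-0.99  1.01  9.28] [ 0.243  0.13  -0.032] 0.01381992677086832 15.1333
```

Run:
```python
from h import *
X=[0.5388,-0.0402]; y0=0.093+np.pi/2
for d in (0.1,0.35,0.6,0.85):
    j=inverse_kinematics([*X,.0900],down(y0-d)); r.movej(j); r.hold(.1)
    p=telemetry.current_ee_pos(); T=Rm(telemetry.current_tool_rot()).as_matrix()
    print(d,round(y0-np.arctan2(T[1,0],T[0,0]),3),p.round(4),telemetry.current_wrist_force().round(2),telemetry.current_torque().round(3),round(telemetry.current_opening(),4),telemetry.current_t())
o=[]
for n,(x,y) in (("scene",(250,200)),("side",(302,195))):
    im=vision.snapshot(n)[:,:,::-1]; u=im[y-40:y+40,x-40:x+40]
    o.append(cv2.resize(u,None,fx=5,fy=5,interpolation=cv2.INTER_NEAREST))
cv2.imwrite("pics/j1.png",np.hstack(o))
```

```text
0.1 0.1 [ 0.5394 -0.0404  0.0914] [-1.79  0.97  9.07] [0.202 0.232 0.046] 0.0138 15.5083
0.35 0.349 [ 0.5393 -0.0404  0.0914] [-1.81  0.44  9.98] [0.161 0.285 0.112] 0.0137 15.9583
0.6 0.599 [ 0.5394 -0.0403  0.0914] [-0.77  0.88  9.25] [0.177 0.287 0.193] 0.0135 16.4083
0.85 0.849 [ 0.5394 -0.0403  0.0914] [-1.4   1.43  9.23] [0.225 0.276 0.23 ] 0.0134 16.8583
```

View pics/j1.png

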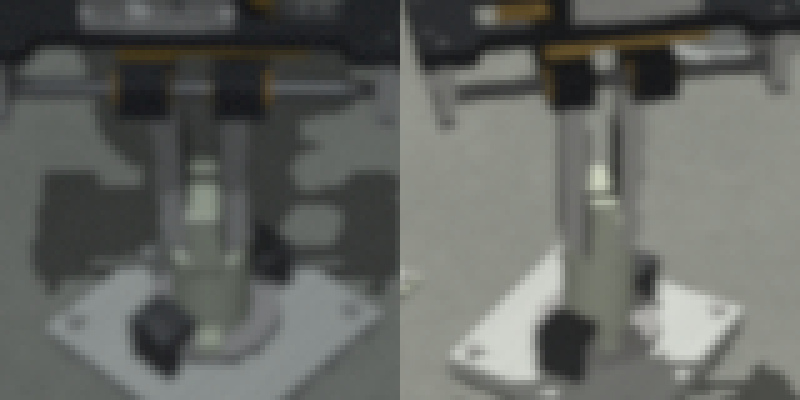

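Run:
```python
from h import *
X=[0.5388,-0.0402]; y0=0.093+np.pi/2
for d in (1.05,1.25,1.38,1.44,1.48,1.50,1.52,1.54):
    j=inverse_kinematics([*X,.0898],down(y0-d)); r.movej(j); r.hold(.1)
    p=telemetry.current_ee_pos(); T=Rm(telemetry.current_tool_rot()).as_matrix()
    t=np.mean([(r.hold(.02),telemetry.current_torque())[1] for _ in range(4)],0)
    print(d,round(y0-np.arctan2(T[1,0],T[0,0]),3),p.round(4),telemetry.current_wrist_force().round(2),t.round(3),round(telemetry.current_opening(),4),telemetry.current_t())
    if t[2]>0.75: break
o=[]
for n,(x,y) in (("scene",(250,200)),("side",(302,195))):
    im=vision.snapshot(n)[:,:,::-1]; u=im[y-40:y+40,x-40:x+40]
    o.append(cv2.resize(u,None,fx=5,fy=5,interpolation=cv2.INTER_NEAREST))
cv2.imwrite("pics/k1.png",np.hstack(o)); cv2.imwrite("pics/k2.png",vision.snapshot("wrist")[:,:,::-1])
```

```text
1.05 1.049 [ 0.5392 -0.0405  0.0913] [-2.02  0.3  10.27] [0.154 0.335 0.236] 0.0136 17.4333
1.25 1.249 [ 0.539  -0.0406  0.0913] [-2.47 -1.25 10.79] [0.079 0.438 0.298] 0.0134 17.9083
1.38 1.379 [ 0.5389 -0.0406  0.0913] [-1.94 -1.3  12.05] [0.049 0.5   0.307] 0.0135 18.325
1.44 1.438 [ 0.5388 -0.0406  0.0913] [-1.42  0.19 11.04] [-0.002  0.562  0.343] 0.014 18.7417
1.48 1.478 [ 0.5388 -0.0406  0.0913] [-2.6  -0.25 11.6 ] [0.012 0.544 0.338] 0.0136 19.1583
1.5 1.498 [ 0.5388 -0.0406  0.0913] [-2.09 -0.31 11.23] [0.051 0.551 0.436] 0.0134 19.575
1.52 1.517 [ 0.5388 -0.0406  0.0913] [-1.93  0.1  11.87] [0.097 0.545 0.637] 0.0134 19.9917
1.54 1.537 [ 0.5388 -0.0406  0.0913] [-2.29 -0.2  11.68] [0.1   0.53  0.822] 0.0138 20.4083
```

View pics/k1.png

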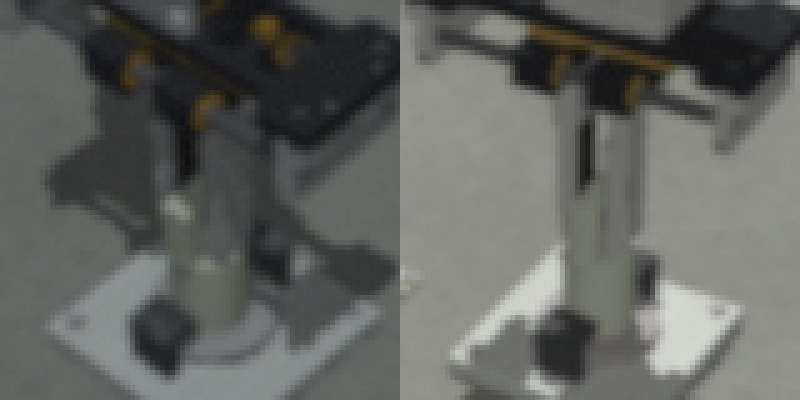

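View pics/k2.png

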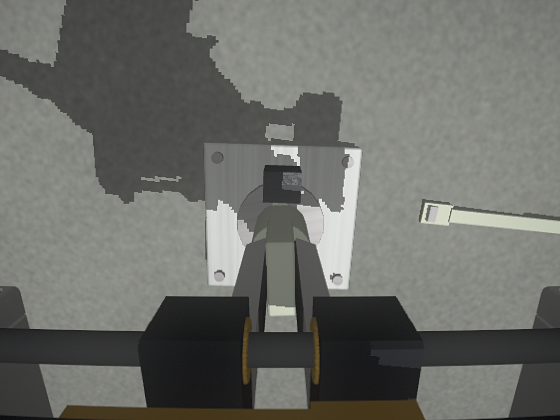

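Run:
```python
from h import *
X=[0.5388,-0.0402]; y0=0.093+np.pi/2
r.movej(inverse_kinematics([*X,.0898],down(y0-1.525)))
for k in range(4):
    r.hold(.3); t=np.mean([(r.hold(.02),telemetry.current_torque())[1] for _ in range(4)],0)
    print(t.round(3),telemetry.current_wrist_force().round(2),telemetry.current_ee_pos().round(4),telemetry.current_t())
r.sign_off()
```

```text
[0.07  0.511 0.648] [-1.75  0.19 10.94] [ 0.5388 -0.0406  0.0913] 21.175
[0.052 0.542 0.658] [-2.2  -0.11 10.87] [ 0.5388 -0.0406  0.0913] 21.5417
[0.091 0.528 0.675] [-1.57 -0.08 10.55] [ 0.5388 -0.0406  0.0913] 21.9083
[0.092 0.558 0.628] [-2.59  0.36 12.22] [ 0.5388 -0.0406  0.0913] 22.275
the job is handed in; nothing more can be done
```

The cap is on the port, pushed down and turned clockwise to the stop, and I handed the job in at about 22.3 s with the gripper still holding it. I gripped the white two-eared cap by its bar at 60 N and slid it over the spigot. It went on with almost no contact force.

- **Push:** the force rose at about the spring rate, roughly 0.8 N per mm. From the force I put the platform about 8 mm down before the turn, with 11–12 N still on it at the end. The plunger joint itself cannot be read.
- **Turn:** the moment followed the return spring up to about 1.48 rad, then climbed steeply from 0.34 to 0.82 N m, which is the stop. I eased back to 1.525 rad, and the moment stayed at about 0.65 N m for over a second before hand-in.
- **Ears:** the last wrist picture shows the cap's bar lined up with the claw and no ear showing beside it, so the ear appears to be under the lip. I did not see an ear under a claw directly.
- **Disagreements:** the camera estimates of the spigot tip differed by about 3 mm, with the wrist camera about 1.4 mm off when checked against the fingertips. I used their average, and the nearly force-free insertion supported it. The vertical force was about 1 N below what I expected when the cap first touched the platform, so I pushed about 3 mm lower.
- **Bystanders:** I touched nothing else and saw nothing moved, but I did not check each one separately at the end.

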